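# Set the hold-down screw on the screen-parting hot plate

### The arm

A 7-joint arm with a two-finger parallel gripper is mounted at the origin on the work surface. World frame = base frame: x ahead of the robot, y to its left, z up, the work surface at z = 0. Lengths are in m, angles in rad, forces in N, time in s.
With the tool pointing down it reaches from about 0.425 to 0.875 m from the base axis. Payload 8.4 kg.
Tool frame: the origin (TCP) lies midway between the tips of the shut fingers; the grasp point (between the pads) lies 19 mm behind it; z points along the fingers, y is the line along which they close (so a half turn about z gives the same grasp; the last joint's range is limited). The gripper opens to 85 mm and grips with 20 to 120 N. Pads are 22 mm wide; open, the fingers measure 114 mm over their backs; the gripper's body (76 mm by 85 mm) begins 54 mm behind the grasp point. The pads swing forward as they close: fully open they stand 13 mm farther back than shut.
Start: joints at [-1.375, 0.333, 0.04, 1.465, -0.013, 1.343, -0.059], TCP at [0.189, 0.622, 0.209] pointing down, gripper open.
Joint ranges: [-2.58, 2.58], [-0.38, 2.09], [-1.3, 1.39], [0.25, 2.4], [-1.5, 4.64], [0.08, 2.09], [-2.65, 2.65]. Speed limits (rad/s): [2.22, 2.22, 2.79, 2.79, 3.14, 3.14, 3.14].

### API

Orientations are given as a unit quaternion [w, x, y, z].
In Python, from workcell import get_obs, capture, close_job gives the robot as it stands. The module is installed in compiled form; this text tells all that it offers.
- The arm moves only by the shell command python3 -m pendant 'ROWS'. ROWS is JSON, a list of rows, each a list of 3 entries, a list of its own where there are three numbers: the turn, a rotation vector about the world's x, y, z in rad, then the shift along the world's x, y, z in cm, then the finger opening in cm, from 0 to 8.54. A call has 1 to 8 rows; each row shifts and turns the commanded pose from where the row before left it; what a row does not reach is not made up. A row lasts 1/10 s, in which the tool goes at most 50 mm and 8.59 degrees, less where a joint would pass 70% of its speed; a pose out of reach is approached as far as the arm can. A call with a gripper value outside its range is refused whole. The fingers move at their own pace and stop on an object; the grip force is fixed at half the most. Time passes only in rows, so rows that do not move let the fingers close. It gives the time, the measured TCP pose, the force, the opening and the grip force at its end, in the units of the state.
- get_obs(): the state, without advancing time (a new reading comes with each control period).
- capture(name): name is "side" or "top" or "wrist"; returns a dict with "color" (480x640x3 uint8, red, green, blue), "fx", "fy", "cx", "cy" (pixels), "xyz" and "rotation" of the camera in the world; the wrist camera has in their place "tool_from_camera" (4x4, takes a point from camera to tool coordinates, whose origin is the TCP and whose axes are the flange's). Camera axes: x right, y down, z forward; pixel columns grow to the right and rows downward; lengths in m; the calibration is good to about 2 mm. A picture is of the moment at which its call begins: read the wrist's pose just before it. There is no depth.
- close_job(): hands the job in; it is judged then, once.
The state is a dict: "t": time; "qpos": joint angles; "joint_velocities": joint speeds; "joint_torque": joint torques, N m; "eef_pos": TCP position; "tcp_rot": TCP orientation; "ft_force": force on the tool from outside, world axes, zero at the start; "torque": the same for the moment, N m; "gripper_width": finger opening in m; "grasp_force": force on a finger pad.
Only numpy, scipy, OpenCV 4.12 (cv2) and the standard library are available. Lean on these libraries where they do the work, as an engineer would, in place of code of your own. Each camera call takes 0.05 s, during which the arm holds its last target. There are 200 camera calls.

### The job

Slide the phone cradle gently along the hot plate until it is fully home against its end stops under the bridge. Then turn the bridge's T-handle hold-down screw clockwise (seen from above) until its foot bottoms snugly on the bare end of the cradle, without forcing it, and back it off a quarter turn so that the cradle has room to grow when the plate heats up. Leave everything else on the bench where it is.

Things in the scene. Friction and masses are not known exactly. Their poses are not given: they have to be found in the camera images.
- hotplate: White hot plate for parting phone screens, fixed to the bench: case 320 long (own x) x 160 wide (own y), flat dark metal top 62 mm above the bench. Origin: centre of its underside. Own +x is the slide direction, towards the bridge. Two guide strips 10 mm tall keep the cradle on the plate's centre line (1 mm play each side). The end stops are two blocks 12 mm tall; their faces lie at own x = +125 mm, so the cradle's origin is at own x = +17.5 mm when it is home.
- bridge: Aluminium bridge across the plate, fixed: bar 156 (own y) x 26 x 16 mm on two posts, carrying the hold-down screw. Origin: on the screw axis, level with the plate's top; axes parallel to the plate's. The brass nut's top is 50 mm, the post caps' tops 52 mm above it. The screw's white plastic foot, a 32 mm disc under the bar, is worn and trimmed to no known length: only touch tells where it bears.
- screw (a joint): Turning angle of the hold-down screw, rad. It grows clockwise seen from above, which drives the screw down 12 mm per turn (quick thread; range 0 to 5). It starts at 0 to 0.5 and bottoms anywhere from 1.8 to 3.9. It turns freely against about 0.03 N m and stays where it is left. Once it bears, its force grows by about 25 N for each further 0.1 rad; 0.1 to 0.25 N m over the free torque is snug (25 to 75 N), 0.35 N m or more (120 N) is forcing it.
- screw_handle (a point): Centre of the screw's black T-handle, an upright-sided bar 58 long x 14 thick x 20 mm tall on top of the 12 mm screw shank. Own x runs along the bar and turns with the screw; z up. The handle rises and falls with the screw. At least 16 mm are free between its underside and the nut's top. Take it by its 14 mm thickness, from above.
- cradle: Loose aluminium cradle, 0.55 to 0.9 kg, 215 long (own x) x 92 wide x 12 mm thick, carrying a phone. Origin: centre of its underside. Own +x end (from +52 to +107.5 mm) is bare and flat, 12 mm high; the screw bears there once the cradle is home. At the other end stands a tab, 8 thick x 50 wide, its top 32 mm above the cradle's underside, its outer face at own x = -107.5 mm: push there along +x. It starts 25 to 45 mm short of home.
- jar: Amber glass jar, 60 mm diameter, 75 mm tall; not to be moved. Origin: centre of its underside.
- suction_cup: Black rubber suction cup, 54 mm diameter, 36 mm tall; not to be moved. Origin: centre of its underside.
- tape_roll: Roll of amber tape lying flat, 68 mm diameter, 18 mm tall; not to be moved. Origin: centre of its underside.
- flux_tin: Round steel tin, 44 mm diameter, 28 mm tall; not to be moved. Origin: centre of its underside.
- spare_phone: Phone in a black case lying flat, 158 (own x) x 76 x 9 mm; not to be moved. Origin: centre of its underside.
- driver: Small screwdriver lying on the bench, 160 mm long along its own x; not to be moved.
- brush: Cleaning brush lying on the bench, 160 mm long along its own x; not to be moved.
There are look-alikes about, which are no part of the job. Leave any green look-alike of the cradle alone.

How it is judged:
On the way, in this order (a step that is already met when the one before it is completed fails the run):
1. the cradle is slid fully home: within 2 mm of its end stops (x of cradle in the frame of hotplate above 0.0155 m), for 0.2 s.
2. with the cradle home, the screw is run down until its foot bears on the cradle with more than 8 N (x of cradle in the frame of hotplate above 0.0155 m and contact force between bridge and cradle above 8 N), for 0.2 s.
At the end, for the whole second after the job is handed in: The cradle is within 2 mm of its end stops and at rest, and the screw's foot stands a quarter turn (3.0 mm) above the cradle's bare end, to within a sixteenth of a turn (0.75 mm) (x of cradle in the frame of hotplate above 0.0155 m and z of foot_c0 in the frame of cradle between 0.01825 and 0.01975 m and linear speed of cradle below 0.01 m/s); the robot touches nothing.
It fails at once if the screw is forced: its foot presses on the cradle with more than 120 N (contact force between bridge and cradle above 120 N).
It fails at once if the cradle is shoved with more than 60 N (contact force between the fingers and cradle above 60 N).
It fails at once if a bystander is moved by more than 20 mm (distance of any of jar, suction_cup, tape_roll, flux_tin, spare_phone, driver, brush from where it was at the start of the episode above 0.02 m).
It also fails if it takes over 72 s, if anything falls off the work surface, if the arm or the gripper's body presses on something with over 40 N, if the wrist force passes 120 N, or if a joint passes its speed limit or range.

## Working session

There is one attempt and no reset: what is moved stays moved. The work goes in short steps, Python scripts to look and compute and a shell command to move; the robot and the scene stay as the last step left them, time stands still between calls to the robot, and variables do not carry over. Pictures are saved under pics/ and viewed, at most 10 in all, crops included, and the job is handed in when it is done.

```bash
mkdir -p pics; python3 - <<'E'
from workcell import get_obs,capture
import cv2,json
o=get_obs(); print(o)
for n in("top","side"):
    c=capture(n); cv2.imwrite(f"pics/{n}0.png",c["color"][:,:,::-1]); print(n,[c[k] for k in("fx","fy","cx","cy","xyz","rotation")])
E
```

```text
{'t': 0.0, 'qpos': array([-1.3752134 ,  0.33387093,  0.03987063,  1.46626273, -0.01338117,
        1.34330523, -0.05848214]), 'joint_velocities': array([-0.00148213,  0.00017682,  0.00063909, -0.00011637,  0.00217499,
       -0.00039133, -0.00028762]), 'joint_torque': array([ 3.69788013e-04, -6.58560348e+01,  1.36575054e+00, -4.05552113e+01,
        1.68655661e-02,  1.25929643e-02, -5.07328843e-05]), 'eef_pos': array([0.18873843, 0.62148488, 0.20825127]), 'tcp_rot': array([-5.47041817e-05,  1.46854376e-01,  9.89157807e-01, -7.88392870e-04]), 'ft_force': array([0.6454682 , 0.41298295, 0.25630445]), 'torque': array([-0.05374151,  0.0162966 , -0.04291825]), 'grasp_force': 0.0, 'gripper_width': 0.08546528945628279}
top [442.8105989366712, 442.8105989366712, 315.80373140103245, 239.87604842271557, array([0.28578073, 0.09385805, 1.16386744]), array([-0.05964799,  0.71148575, -0.69653727,  0.07117569])]
side [446.98683086677215, 446.98683086677215, 320.92155916943335, 242.42322602246244, array([ 0.42815454, -0.91887893,  0.8145623 ]), array([-0.46686176,  0.88418976, -0.01538728,  0.0034359 ])]
```

View pics/top0.png

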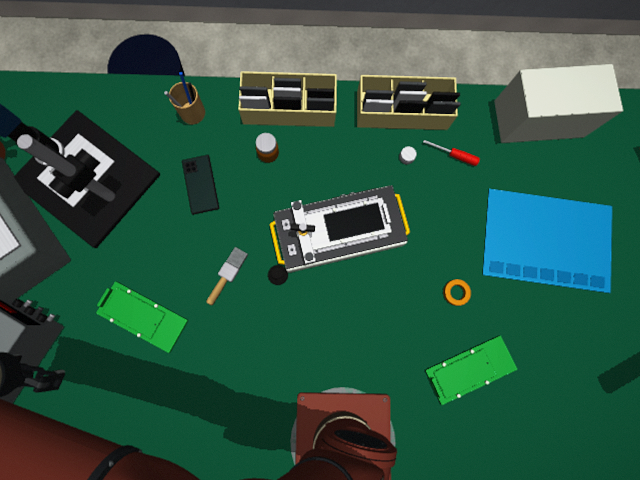

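View pics/side0.png

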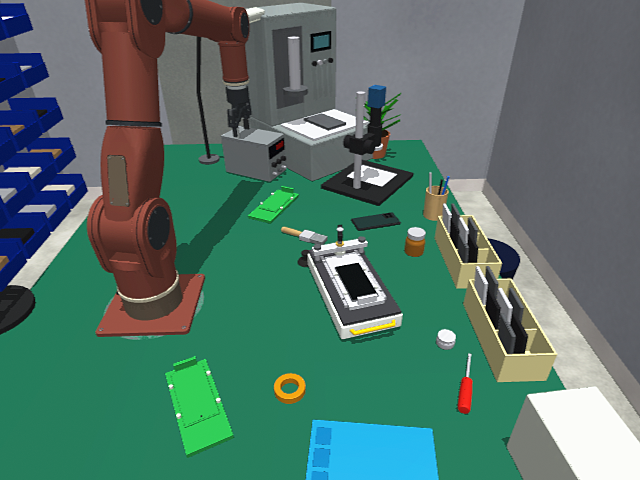

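The top picture shows the hot plate at (340,230). The bridge is at its left end (~300,230), the white cradle with phone is at ~(345,222), and the suction cup (278,274) is beside the bridge. The look-alikes are green boards at (142,316) and (472,370). The aluminium one on the plate is the cradle meant. I'll confirm it in one enlarged crop.

```bash
python3 - <<'E'
import cv2,numpy as np
t=cv2.imread("pics/top0.png")[175:285,260:420]; s=cv2.imread("pics/side0.png")[220:345,290:410]
t=cv2.resize(t,(0,0),fx=5,fy=5,interpolation=cv2.INTER_CUBIC)
cv2.imwrite("pics/c0.png",t)
s=cv2.resize(s,(0,0),fx=4.8,fy=4.8,interpolation=cv2.INTER_CUBIC); cv2.imwrite("pics/c1.png",s)
E
```

```text
(no output)
```

View pics/c0.png

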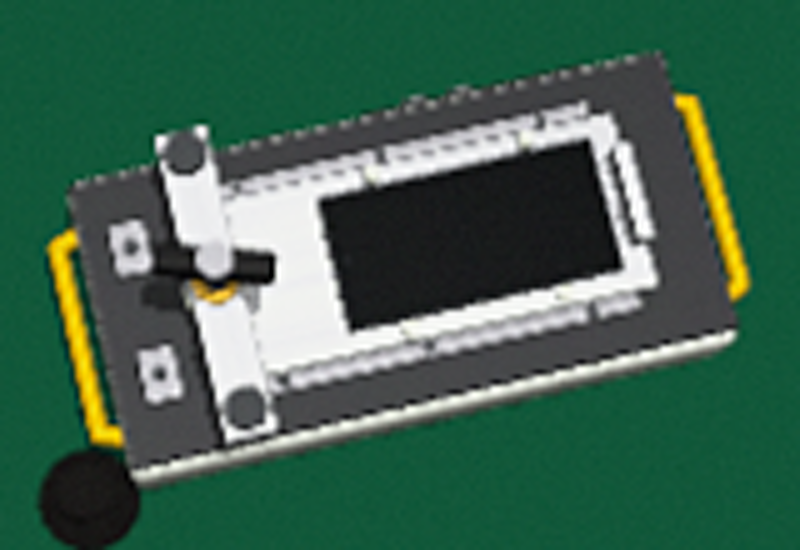

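The crop confirms it: aluminium cradle with phone between the guide strips, tab at its right end (~(632,190) in the crop), and the two end stops left of the bridge. The post caps are at crop (185,150) and (245,408), and the black T-handle runs (155,258)–(272,268).

```bash
cat >h.py <<'E'
import numpy as np
from scipy.spatial.transform import Rotation as R
def ray(c,uv,z):
    q=np.asarray(c["rotation"]); r=R.from_quat(np.r_[q[1:],q[0]]).as_matrix()
    d=r@np.array([(uv[0]-c["cx"])/c["fx"],(uv[1]-c["cy"])/c["fy"],1]); p=np.asarray(c["xyz"])
    return p+d*(z-p[2])/d[2]
E
python3 - <<'E'
from h import *
from workcell import capture
c=capture("top")
f=lambda x,y,z:ray(c,(260+x/5-.4,175+y/5-.4),z)
P={k:f(*v) for k,v in dict(capA=(185,150,.114),capB=(245,408,.114),c1=(72,185,.062),c2=(662,55,.062),c3=(735,335,.062),c4=(130,475,.062),tabA=(632,142,.094),tabB=(652,237,.094),hA=(155,256,.15),hB=(272,268,.15),cup=(90,500,.036)).items()}
for k,v in P.items(): print(k,v.round(4))
n=np.linalg.norm
print("caps",n(P['capA']-P['capB']),"len",n(P['c1']-P['c2']),n(P['c3']-P['c4']),"wid",n(P['c1']-P['c4']),n(P['c2']-P['c3']))
a=lambda p,q:np.degrees(np.arctan2(*(P[q]-P[p])[1::-1]))
print(a('c2','c1'),a('c3','c4'),a('capB','capA')+90,a('capA','capB')+90,"handle",a('hB','hA'))
m=(P['c1']+P['c2']+P['c3']+P['c4'])/4;b=(P['capA']+P['capB'])/2
th=np.radians((a('c2','c1')+a('c3','c4'))/2);X=np.array([np.cos(th),np.sin(th),0]);Y=np.array([-X[1],X[0],0])
for k in('capA','capB','tabA','tabB','hA','hB'):print(k,(P[k]-m)@X,(P[k]-m)@Y)
print("centre",m,"bridge",b,(b-m)@X,(b-m)@Y)
E
```

```text
capA [0.5695 0.1273 0.114 ]
capB [0.4426 0.0951 0.114 ]
c1 [0.5636 0.1862 0.062 ]
c2 [ 0.6406 -0.1174  0.062 ]
c3 [ 0.4933 -0.1528  0.062 ]
c4 [0.4153 0.1518 0.062 ]
tabA [ 0.5845 -0.0957  0.094 ]
tabB [ 0.5359 -0.1052  0.094 ]
hA [0.5082 0.1388 0.15  ]
hB [0.5037 0.0839 0.15  ]
cup [0.4051 0.1731 0.036 ]
caps 0.13092523486281585 len 0.3132550489019829 0.31446869910669867 wid 0.1523048908076489 0.15144211247739767
104.22305651895684 104.3766627315574 104.25058360918366 -75.74941639081632 handle 85.35574285976848
capA 0.09675624138959608 -0.06725230051269522
capB 0.09686884083822987 0.06367288593073765
tabA -0.12302167643099718 -0.02673063679255869
tabB -0.12022324544607046 0.022686542993926237
hA 0.12302174339861707 -0.010672636605761229
hB 0.07093129400319478 0.007206732673078166
centre [0.5282053  0.01694286 0.062     ] bridge [0.50602718 0.11119784 0.114     ] 0.09681254111391298 -0.0017897072909787784
```

```bash
python3 -m pendant '[[[0,0,-0.064],[2.6,-4.0,0.7],0],[[0,0,-0.064],[2.6,-4.0,0.7],0],[[0,0,-0.064],[2.6,-4.0,0.7],0],[[0,0,-0.064],[2.6,-4.0,0.7],0],[[0,0,-0.064],[2.6,-4.0,0.7],0],[[0,0,-0.064],[2.6,-4.0,0.7],0],[[0,0,-0.064],[2.6,-4.0,0.7],0],[[0,0,-0.064],[2.6,-4.0,0.7],0]]'
```

```text
t: 0.95
eef_pos: [0.3975, 0.3, 0.2654]
tcp_rot: [-0.0, 0.394, 0.919, 0.0]
ft_force: [1.5, 1.2, -1.3]
gripper_width: -0.0001
grasp_force: 0.0
```

```bash
python3 -m pendant '[[[0,0,-0.064],[1.7,-4.3,0],0],[[0,0,-0.064],[1.7,-4.3,0],0],[[0,0,-0.064],[1.7,-4.3,0],0],[[0,0,-0.064],[1.7,-4.3,0],0],[[0,0,-0.064],[1.7,-4.3,0],0],[[0,0,-0.064],[1.7,-4.3,0],0],[[0,0,-0.064],[1.7,-4.3,0],0],[[0,0,-0.064],[1.7,-4.3,0],0]]'
python3 -m pendant '[[[0,0,0],[1.6,-4.4,-3],0],[[0,0,0],[1.6,-4.4,-3],0],[[0,0,0],[0,0,-4],0],[[0,0,0],[0,0,0],0]]'
python3 - <<'E'
from workcell import *
import cv2
c=capture("top");cv2.imwrite("pics/t1.png",cv2.resize(c["color"][165:285,290:450,::-1],(0,0),fx=5,fy=5,interpolation=cv2.INTER_CUBIC))
o=get_obs();print(o["eef_pos"],o["tcp_rot"],o["ft_force"],o["torque"],o["qpos"])
E
```

```text
t: 1.75
eef_pos: [0.5331, -0.0439, 0.2652]
tcp_rot: [0.0, 0.614, 0.79, 0.0]
ft_force: [1.3, 0.1, 0.0]
gripper_width: -0.0001
grasp_force: 0.0
t: 2.15
eef_pos: [0.5584, -0.1218, 0.1665]
tcp_rot: [-0.003, 0.614, 0.79, -0.003]
ft_force: [-1.2, 0.7, 0.6]
gripper_width: 0.0005
grasp_force: 0.0
[ 0.55990979 -0.12084999  0.16939881] [-0.00198264  0.61291116  0.7901477  -0.00160858] [0.01910286 0.14752898 1.33283692] [0.03198587 0.05187074 0.03038921] [-0.52444156  0.24934803  0.77737427  1.73795065 -0.18301957  1.23438751
  0.55043232]
```

```bash
python3 -m pendant '[[[0,0,0],[0.4,-1.3,0],0],[[0,0,0],[0,0,-2.5],0],[[0,0,0],[0,0,-2.5],0],[[0,0,0],[0,0,-2.5],0],[[0,0,0],[0,0,-1],0],[[0,0,0],[0,0,0],0]]'
python3 - <<'E'
from workcell import *
import cv2
o=get_obs();print(o["eef_pos"],o["tcp_rot"],o["ft_force"],o["torque"],o["qpos"])
c=capture("side");cv2.imwrite("pics/s1.png",cv2.resize(c["color"][220:345,290:410,::-1],(0,0),fx=4.8,fy=4.8,interpolation=cv2.INTER_CUBIC))
E
```

```text
t: 2.8
eef_pos: [0.5659, -0.133, 0.0867]
tcp_rot: [-0.0, 0.612, 0.791, 0.0]
ft_force: [-0.7, 0.3, 0.1]
gripper_width: -0.0001
grasp_force: 0.0
[ 0.56586035 -0.13300849  0.08668618] [-3.20557496e-04  6.11967689e-01  7.90882696e-01  7.93723736e-05] [-0.72117785  0.28811574  0.06272833] [-0.06166612 -0.01865409 -0.02304023] [-0.46023291  0.35609204  0.74797503  1.81118715 -0.27256925  1.08054394
  0.64023446]
```

View pics/s1.png

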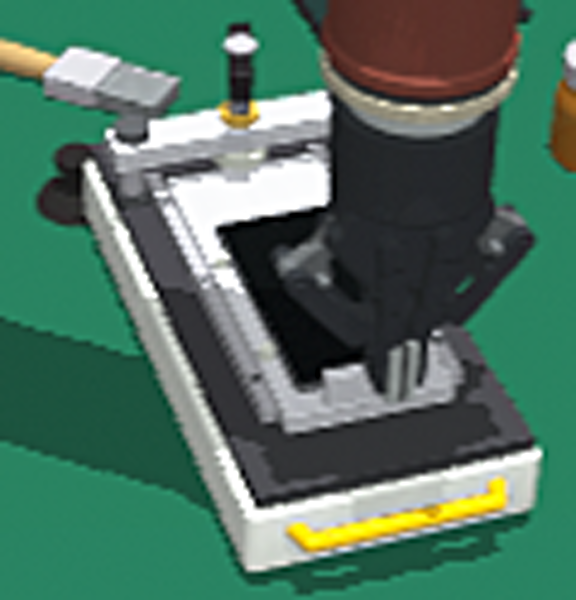

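The picture shows the fingers in front of the tab's outer face, standing to the right of the tab's middle: tips at crop (405,400), tab's visible left part at (325–370, 365–395). I'll quantify that.

```bash
python3 - <<'E'
from h import *
from workcell import capture
c=capture("side")
m=np.array([.5282,.0169,0]);t=np.radians(104.3);X=np.array([np.cos(t),np.sin(t),0]);Y=np.array([-X[1],X[0],0])
for n,x,y,z in[("tip",405,402,.087),("tabTopL",325,372,.094),("cradleL",290,432,.062),("cradleR",455,398,.062),("capL",130,125,.114),("handletop",240,42,.165),("plateL",262,505,.062),("plateR",540,452,.062)]:
    p=ray(c,(290+x/4.8-.4,220+y/4.8-.4),z);print(n,p.round(4),"plate",((p-m)@X).round(4),((p-m)@Y).round(4))
p=np.array([.5659,-.133,0]);print((p-m)@X,(p-m)@Y)
E
```

```text
tip [ 0.574  -0.1189  0.087 ] plate -0.1429 -0.0108
tabTopL [ 0.5352 -0.1027  0.094 ] plate -0.1176 0.0228
cradleL [ 0.5176 -0.1116  0.062 ] plate -0.1219 0.042
cradleR [ 0.6053 -0.0894  0.062 ] plate -0.122 -0.0484
capL [0.4414 0.0912 0.114 ] plate 0.0934 0.0657
handletop [0.5041 0.0969 0.165 ] plate 0.0835 0.0036
plateL [ 0.4996 -0.1628  0.062 ] plate -0.1671 0.0721
plateR [ 0.642  -0.1311  0.062 ] plate -0.1715 -0.0737
-0.15456732091753714 0.0004932589331002179
```

```bash
python3 -m pendant '[[[0,0,0],[0,0,-0.5],0],[[0,0,0],[-0.15,0.58,0],0],[[0,0,0],[-0.15,0.58,0],0],[[0,0,0],[-0.07,0.29,0],0],[[0,0,0],[-0.07,0.29,0],0],[[0,0,0],[-0.07,0.29,0],0]]'
python3 -m pendant '[[[0,0,0],[-0.07,0.29,0],0],[[0,0,0],[-0.07,0.29,0],0],[[0,0,0],[-0.07,0.29,0],0],[[0,0,0],[-0.07,0.29,0],0]]'
python3 -m pendant '[[[0,0,0],[-0.07,0.29,0],0],[[0,0,0],[-0.07,0.29,0],0],[[0,0,0],[-0.07,0.29,0],0]]'
```

```text
t: 3.5
eef_pos: [0.5605, -0.1136, 0.0813]
tcp_rot: [0.0, 0.613, 0.79, 0.0]
ft_force: [-0.0, 0.1, -0.8]
gripper_width: -0.0001
grasp_force: 0.0
t: 3.9
eef_pos: [0.5577, -0.1021, 0.0811]
tcp_rot: [-0.0, 0.613, 0.79, -0.0]
ft_force: [0.4, -0.9, 0.1]
gripper_width: -0.0003
grasp_force: 0.0
t: 4.2
eef_pos: [0.5556, -0.0934, 0.0812]
tcp_rot: [-0.0, 0.613, 0.79, -0.0]
ft_force: [0.3, 0.1, 0.4]
gripper_width: -0.0001
grasp_force: 0.0
```

```bash
for i in 1 2 3; do python3 -m pendant '[[[0,0,0],[-0.05,0.2,0],0],[[0,0,0],[-0.05,0.2,0],0]]' | grep -E "eef|ft"; done
python3 - <<'E'
from workcell import *
import cv2
c=capture("side");cv2.imwrite("pics/s2.png",cv2.resize(c["color"][220:345,290:410,::-1],(0,0),fx=4.8,fy=4.8,interpolation=cv2.INTER_CUBIC))
E
```

```text
eef_pos: [0.5546, -0.0894, 0.0812]
ft_force: [-0.3, 0.2, 0.1]
eef_pos: [0.5536, -0.0855, 0.0812]
ft_force: [0.5, 1.2, 0.5]
eef_pos: [0.5526, -0.0815, 0.0812]
ft_force: [-0.0, -0.1, -1.0]
```

View pics/s2.png

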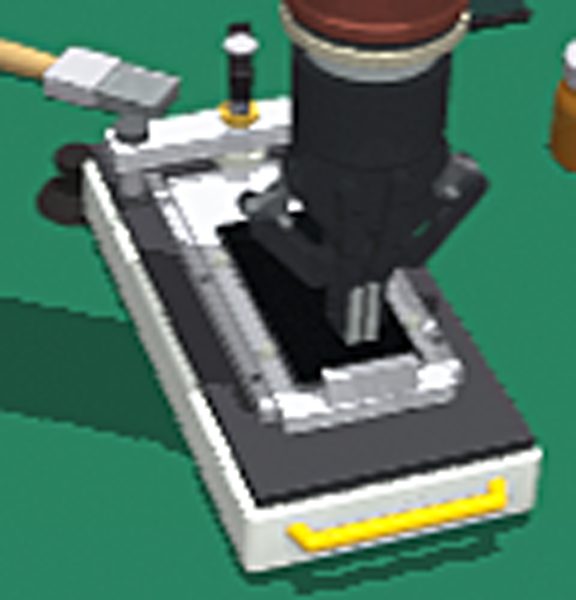

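The fingers (tips at crop (360,342)) now stand over the phone and the cradle has not moved, so they passed over the tab. I'll check projections in both cameras and the wrist camera.

```bash
cat >>h.py <<'E'
def proj(c,p):
    q=np.asarray(c["rotation"]); r=R.from_quat(np.r_[q[1:],q[0]]).as_matrix()
    v=r.T@(np.asarray(p)-np.asarray(c["xyz"])); return v[0]/v[2]*c["fx"]+c["cx"],v[1]/v[2]*c["fy"]+c["cy"]
E
python3 - <<'E'
from h import *
from workcell import *
import cv2
o=get_obs();p=o["eef_pos"]
s=capture("side");u,v=proj(s,p);print("tcp in side crop",(u-290+.4)*4.8,(v-220+.4)*4.8)
t=capture("top");print("top",proj(t,p))
w=capture("wrist");print(w["tool_from_camera"].round(4),w["fx"],w["cx"],w["cy"])
cv2.imwrite("pics/w1.png",w["color"][:,:,::-1])
E
```

```text
tcp in side crop 353.5737667103401 362.14229443559884
top (np.float64(379.4542106465722), np.float64(216.48227875483013))
[[ 1.000e-04 -9.490e-01 -3.153e-01  8.110e-02]
 [ 1.000e+00  0.000e+00  2.000e-04 -2.000e-04]
 [-2.000e-04 -3.153e-01  9.490e-01 -1.656e-01]
 [ 0.000e+00  0.000e+00  0.000e+00  1.000e+00]] 362.4563371098012 314.86452582506155 235.1441595222006
```

View pics/w1.png

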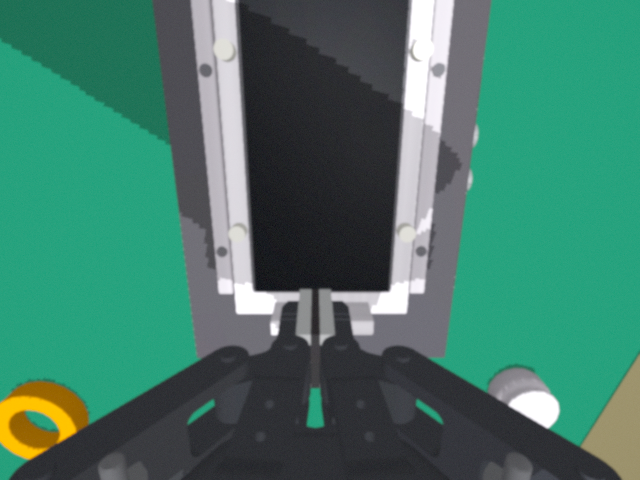

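The wrist picture shows the tab's top edge at rows 318–333, columns 270–375, behind the finger tips (315,290), and the phone's near edge at row 291. I'll locate these by ray.

```bash
cat >>h.py <<'E'
def wray(w,o,uv,z):
    T=w["tool_from_camera"];q=np.asarray(o["tcp_rot"]);r=R.from_quat(np.r_[q[1:],q[0]]).as_matrix()
    d=r@T[:3,:3]@np.array([(uv[0]-w["cx"])/w["fx"],(uv[1]-w["cy"])/w["fy"],1]);p=o["eef_pos"]+r@T[:3,3]
    return p+d*(z-p[2])/d[2]
m=np.array([.5282,.0169,0]);t_=np.radians(104.3);X=np.array([np.cos(t_),np.sin(t_),0]);Y=np.array([-X[1],X[0],0])
pl=lambda p:(((p-m)@X).round(4),((p-m)@Y).round(4))
E
python3 - <<'E'
from h import *
from workcell import *
o=get_obs();w=capture("wrist");print("tcp",pl(o["eef_pos"]))
for n,u,v,z in[("tabL",271,333,.094),("tabR",373,333,.094),("tabin",271,318,.094),("plateL",197,357,.062),("plateR",445,357,.062),("cradL",238,313,.074),("cradR",407,313,.074),("tape",42,405,.018),("jarless",527,400,.028)]:
    p=wray(w,o,(u,v),z);print(n,p.round(4),pl(p))
s=capture("side")
for q in([.5659,-.133,.0867],[.5407,-.1033,.094]):
    u,v=proj(s,q);print((u-290+.4)*4.8,(v-220+.4)*4.8)
E
```

```text
tcp (np.float64(-0.1015), np.float64(0.0007))
tabL [ 0.5367 -0.1064  0.094 ] (np.float64(-0.1216), np.float64(0.0222))
tabR [ 0.585 -0.094  0.094] (np.float64(-0.1215), np.float64(-0.0276))
tabin [ 0.535  -0.0982  0.094 ] (np.float64(-0.1132), np.float64(0.0219))
plateL [ 0.4979 -0.1556  0.062 ] (np.float64(-0.1597), np.float64(0.072))
plateR [ 0.6432 -0.1182  0.062 ] (np.float64(-0.1593), np.float64(-0.0781))
cradL [ 0.5174 -0.1121  0.074 ] (np.float64(-0.1223), np.float64(0.0423))
cradR [ 0.6059 -0.0893  0.074 ] (np.float64(-0.1221), np.float64(-0.0491))
tape [ 0.3782 -0.2669  0.018 ] (np.float64(-0.238), np.float64(0.2154))
jarless [ 0.7369 -0.16    0.028 ] (np.float64(-0.2229), np.float64(-0.1585))
392.36324396166793 422.1782749827033
336.05822454813244 372.48692830151924
```

Everything agrees except that the visible tips stand ~10 mm above the nominal TCP, so they skimmed over the tab. I'll lift, go back and come in lower; the plate behind the tab is free.

```bash
python3 -m pendant '[[[0,0,0],[0,0,3],0],[[0,0,0],[0.4,-1.6,0],0],[[0,0,0],[0.4,-1.6,0],0],[[0,0,0],[0.4,-1.5,0],0],[[0,0,0],[0.2,-0.6,-1],0],[[0,0,0],[0,0,-1.8],0],[[0,0,0],[0,0,-1.6],0],[[0,0,0],[0,0,0],0]]'
python3 - <<'E'
from h import *
from workcell import *
print(pl(get_obs()["eef_pos"]))
E
```

```text
t: 5.9
eef_pos: [0.5648, -0.1337, 0.0643]
tcp_rot: [-0.002, 0.612, 0.79, -0.001]
ft_force: [0.7, -0.1, 0.8]
gripper_width: -0.0
grasp_force: 0.0
(np.float64(-0.155), np.float64(0.0018))
```

```bash
python3 -m pendant '[[[0,0,0],[0,0,0.3],0],[[0,0,0],[-0.12,0.48,0],0],[[0,0,0],[-0.12,0.48,0],0],[[0,0,0],[-0.07,0.29,0],0],[[0,0,0],[-0.07,0.29,0],0]]'|grep -E "eef|ft"
for i in 1 2 3; do python3 -m pendant '[[[0,0,0],[-0.05,0.2,0],0],[[0,0,0],[-0.05,0.2,0],0]]' | grep -E "eef|ft"; done
```

```text
eef_pos: [0.563, -0.1185, 0.0705]
ft_force: [0.5, 0.5, -0.1]
eef_pos: [0.5618, -0.115, 0.0702]
ft_force: [-0.1, 0.7, 0.3]
eef_pos: [0.5608, -0.1111, 0.0701]
ft_force: [0.6, 0.0, 0.5]
eef_pos: [0.5601, -0.1084, 0.0705]
ft_force: [1.3, -5.1, 1.3]
```

```bash
python3 - <<'E'
from h import *
from workcell import *
import cv2
c=capture("side");cv2.imwrite("pics/s3.png",cv2.resize(c["color"][220:345,290:410,::-1],(0,0),fx=4.8,fy=4.8,interpolation=cv2.INTER_CUBIC))
print(pl(get_obs()["eef_pos"]))
E
```

```text
(np.float64(-0.1287), np.float64(-0.0))
```

View pics/s3.png

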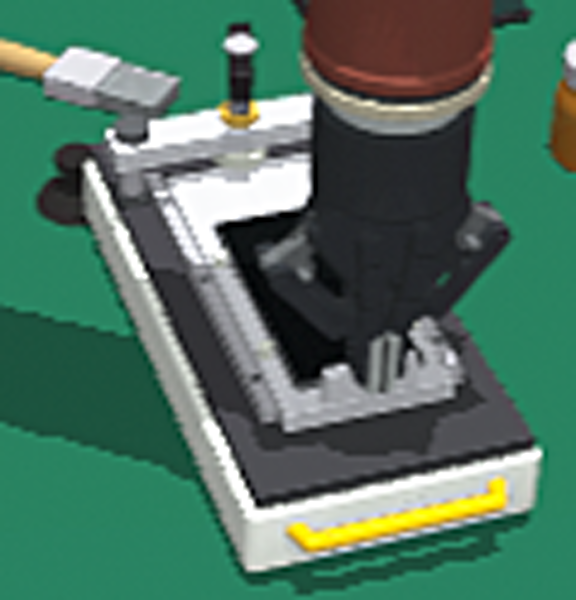

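Contact is made: 5 N, with the tips against the tab's outer face at crop (385,390). Pushing on.

```bash
for i in 1 2 3; do python3 -m pendant '[[[0,0,0],[-0.05,0.2,0],0],[[0,0,0],[-0.05,0.2,0],0],[[0,0,0],[-0.05,0.2,0],0],[[0,0,0],[-0.05,0.2,0],0]]' | grep -E "eef|ft"; done
```

```text
eef_pos: [0.5581, -0.1001, 0.0704]
ft_force: [2.2, -5.1, 0.8]
eef_pos: [0.5561, -0.092, 0.0704]
ft_force: [1.4, -5.4, 0.7]
eef_pos: [0.5541, -0.084, 0.0704]
ft_force: [0.6, -5.1, 1.7]
```

```bash
for i in 1 2 3 4; do python3 -m pendant '[[[0,0,0],[-0.025,0.1,0],0],[[0,0,0],[-0.025,0.1,0],0]]' | grep -E "eef|ft"; done
```

```text
eef_pos: [0.5536, -0.0819, 0.0704]
ft_force: [0.9, -5.6, 1.1]
eef_pos: [0.5532, -0.0805, 0.0705]
ft_force: [2.7, -9.1, 1.2]
eef_pos: [0.5531, -0.08, 0.0708]
ft_force: [3.2, -12.0, 2.7]
eef_pos: [0.5531, -0.0795, 0.0711]
ft_force: [3.3, -17.2, 3.3]
```

```bash
python3 -m pendant '[[[0,0,0],[-0.025,0.1,0],0],[[0,0,0],[-0.025,0.1,0],0],[[0,0,0],[0,0,0],0],[[0,0,0],[0,0,0],0]]'
python3 -m pendant '[[[0,0,0],[0.25,-1,0],0],[[0,0,0],[0.25,-1,0],0],[[0,0,0],[0,0,4],8.5],[[0,0,0],[0,0,4.5],8.5],[[0,0,0],[0,0,4.5],8.5],[[0,0,0],[0,0,4],8.5],[[0,0,0],[-1,4,0],8.5],[[0,0,0],[-1,4,0],8.5]]'
python3 -m pendant '[[[0,0,0],[-1,4,0],8.5],[[0,0,0],[-1,4,0],8.5],[[0,0,0],[-1,4,0],8.5],[[0,0,0],[-0.3,1.5,0],8.5],[[0,0,0],[0,0,0],8.5]]'
python3 - <<'E'
from h import *
from workcell import *
import cv2
o=get_obs();w=capture("wrist");cv2.imwrite("pics/w2.png",w["color"][:,:,::-1])
print(pl(o["eef_pos"]),o["eef_pos"],o["tcp_rot"],o["qpos"],o["torque"])
E
```

```text
t: 9.45
eef_pos: [0.5528, -0.0754, 0.0718]
tcp_rot: [0.002, 0.613, 0.79, 0.0]
ft_force: [0.2, -8.1, 11.3]
gripper_width: 0.0001
grasp_force: 6.1
t: 10.25
eef_pos: [0.5365, -0.0133, 0.2412]
tcp_rot: [0.0, 0.614, 0.789, 0.001]
ft_force: [0.6, 1.2, -1.0]
gripper_width: 0.0844
grasp_force: 0.0
t: 10.75
eef_pos: [0.5024, 0.1246, 0.2397]
tcp_rot: [-0.001, 0.611, 0.792, -0.0]
ft_force: [-0.3, 0.5, 0.1]
gripper_width: 0.0847
grasp_force: 0.0
(np.float64(0.1107), np.float64(-0.0016)) [0.50235622 0.12457066 0.23971861] [-5.62337624e-04  6.10774049e-01  7.91804683e-01 -2.97799604e-04] [-0.9151021   0.03368175  0.60832012  1.76220044 -0.0203109   1.35292355
 -0.04591466] [-0.0443886   0.04003136 -0.01443261]
```

View pics/w2.png

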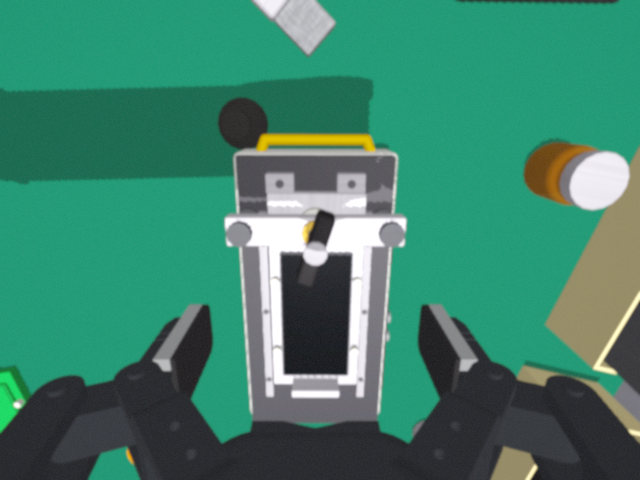

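The picture shows the cradle's front edge near the stop blocks (row ~193). The post caps are at (238,234) and (391,234), the handle runs from (325,212) to (313,262), and the tab is at rows 389–398.

```bash
python3 - <<'E'
from h import *
from workcell import *
import cv2
o=get_obs();w=capture("wrist")
for n,u,v,z in[("tabL",291,398,.094),("tabR",341,398,.094),("tabinL",291,390,.094),("plFarL",236,155,.062),("plFarR",397,155,.062),("plNearL",250,421,.062),("plNearR",381,421,.062),("capL",238,234,.114),("capR",391,234,.114),("stopL",280,192,.074),("stopR",352,192,.074),("hA",324,212,.16),("hB",311,262,.16)]:
    p=wray(w,o,(u,v),z);print(n,p.round(4),pl(p))
im=w["color"][:,:,::-1]
cv2.imwrite("pics/w3.png",np.hstack([cv2.resize(im[165:285,220:320+90],(0,0),fx=4,fy=4,interpolation=cv2.INTER_CUBIC)]))
E
```

```text
tabL [ 0.5297 -0.0829  0.094 ] (np.float64(-0.097), np.float64(0.0232))
tabR [ 0.5812 -0.0694  0.094 ] (np.float64(-0.0968), np.float64(-0.0301))
tabinL [ 0.5273 -0.0727  0.094 ] (np.float64(-0.0866), np.float64(0.023))
plFarL [0.4203 0.1477 0.062 ] (np.float64(0.1534), np.float64(0.0722))
plFarR [0.5653 0.1853 0.062 ] (np.float64(0.1541), np.float64(-0.0775))
plNearL [ 0.4947 -0.1578  0.062 ] (np.float64(-0.161), np.float64(0.0756))
plNearR [ 0.6473 -0.1181  0.062 ] (np.float64(-0.1602), np.float64(-0.0821))
capL [0.4435 0.0915 0.114 ] (np.float64(0.0932), np.float64(0.0637))
capR [0.5689 0.124  0.114 ] (np.float64(0.0938), np.float64(-0.0659))
stopL [0.4682 0.1266 0.074 ] (np.float64(0.1212), np.float64(0.031))
stopR [0.5328 0.1434 0.074 ] (np.float64(0.1215), np.float64(-0.0357))
hA [0.5048 0.1398 0.16  ] (np.float64(0.1248), np.float64(-0.0077))
hB [0.5054 0.1009 0.16  ] (np.float64(0.087), np.float64(0.0013))
```

View pics/w3.png

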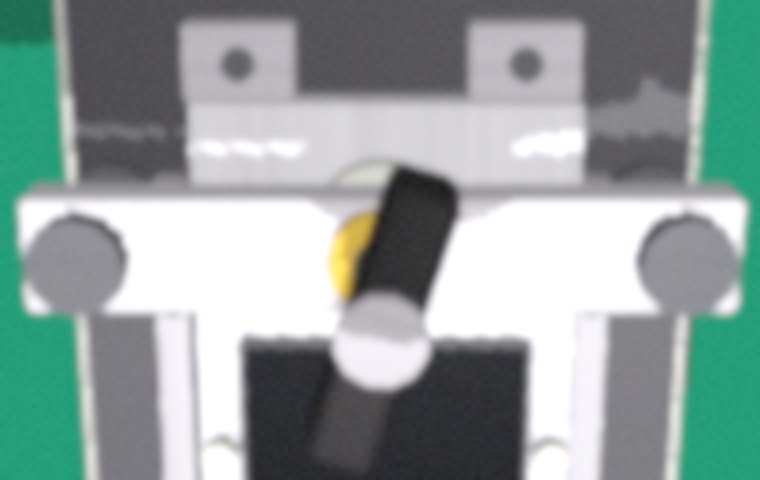

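The crop shows the cradle's front edge meeting both stop faces (row ~100) with no dark gap, so it is home. The white disc at crop (380,335) is the handle's centre, and the black bar runs from (425,185) to (342,460). Triangulating the disc from three cameras.

```bash
python3 - <<'E'
from h import *
from workcell import *
o=get_obs();w=capture("wrist");t=capture("top");s=capture("side")
F=[lambda z:ray(t,(260+215/5-.4,175+257/5-.4),z),lambda z:ray(s,(290+240/4.8-.4,220+45/4.8-.4),z),lambda z:wray(w,o,(220+381/4-.4,165+335/4-.4),z)]
A=[];b=[]
for f in F:
    p=f(0.);d=f(.1)-p;d/=np.linalg.norm(d);M=np.eye(3)-np.outer(d,d);A.append(M);b.append(M@p)
k=np.linalg.solve(sum(A),sum(b));print("knob",k.round(4),[np.linalg.norm(M@k-q).round(4) for M,q in zip(A,b)])
for z in(k[2],k[2]-.005):
  a=wray(w,o,(220+425/4,165+180/4),z);c=wray(w,o,(220+342/4,165+462/4),z)
  print(z,a.round(4),c.round(4),np.linalg.norm(a-c),np.degrees(np.arctan2(a[1]-c[1],a[0]-c[0])),(a+c)/2)
E
```

```text
knob [0.5062 0.1097 0.1555] [np.float64(0.0014), np.float64(0.0012), np.float64(0.0008)]
0.15545837346952018 [0.5069 0.139  0.1555] [0.5059 0.0819 0.1555] 0.05717571387431117 89.00057519151163 [0.50642313 0.11045311 0.15545837]
0.15045837346952018 [0.5074 0.1378 0.1505] [0.5064 0.0795 0.1505] 0.058318626272024734 89.0005751915117 [0.50688863 0.10867478 0.15045837]
```

```bash
python3 -m pendant '[[[0,0,-0.1],[0.2,-0.7,-2.5],5],[[0,0,-0.1],[0.19,-0.78,-2.5],5],[[0,0,-0.09],[0,0,-2.5],5],[[0,0,0],[0,0,-2],5],[[0,0,0],[0,0,-1.8],5],[[0,0,0],[0,0,0],5],[[0,0,0],[0,0,0],5]]'
```

```text
t: 11.7
eef_pos: [0.5075, 0.1061, 0.1276]
tcp_rot: [0.0, 0.721, 0.693, -0.0]
ft_force: [0.0, 0.2, -0.0]
gripper_width: 0.0503
grasp_force: 0.0
```

```bash
python3 -m pendant '[[[0,0,0],[-0.1,0.37,0],5],[[0,0,0],[0,0,0],3],[[0,0,0],[0,0,0],0],[[0,0,0],[0,0,0],0],[[0,0,0],[0,0,0],0],[[0,0,0],[0,0,0],0],[[0,0,0],[0,0,0],0]]'
python3 - <<'E'
from workcell import *
import cv2
o=get_obs();print(o["eef_pos"],o["qpos"],o["torque"])
cv2.imwrite("pics/w4.png",capture("wrist")["color"][:,:,::-1])
E
```

```text
t: 12.4
eef_pos: [0.5063, 0.1109, 0.1279]
tcp_rot: [-0.0, 0.72, 0.694, 0.0]
ft_force: [-3.6, -0.5, 6.8]
gripper_width: 0.0113
grasp_force: 58.6
[0.50626517 0.11094429 0.12791817] [-0.88520236  0.13389372  0.63691091  1.91348863 -0.08911686  1.12155992
 -0.25174983] [-0.09844614  0.74078464 -0.03331435]
```

View pics/w4.png

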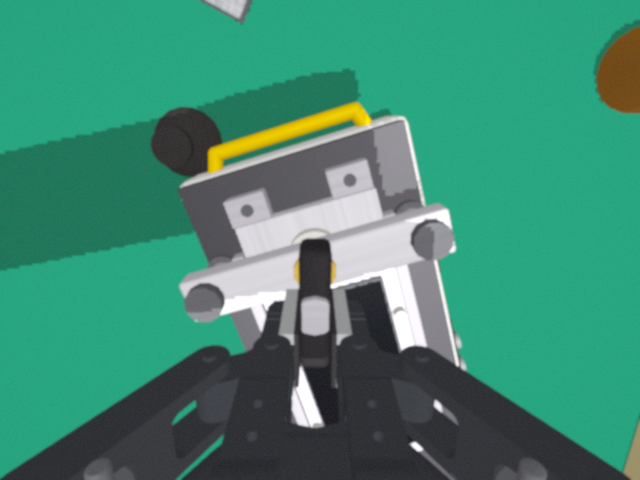

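The picture shows the bar squarely between the pads, with the disc at (315,315) centred between the fingers. Turning clockwise.

```bash
cat >q.py <<'E'
from workcell import *
import numpy as np
o=get_obs();q=o["tcp_rot"];print("yaw %.3f"%(2*np.arctan2(q[2],q[1])-np.pi/2),"pos",o["eef_pos"].round(4),"F",o["ft_force"].round(1),"T",o["torque"].round(3),"j7 %.2f j3 %.2f"%(o["qpos"][6],o["qpos"][2]),"w %.4f"%o["gripper_width"],"t",o["t"])
E
python3 q.py
python3 -m pendant '[[[0,0,-0.14],[0,0,-0.027],0],[[0,0,-0.14],[0,0,-0.027],0],[[0,0,-0.14],[0,0,-0.027],0],[[0,0,-0.14],[0,0,-0.027],0]]'>/dev/null; python3 q.py
python3 -m pendant '[[[0,0,-0.14],[0,0,-0.027],0],[[0,0,-0.14],[0,0,-0.027],0],[[0,0,-0.14],[0,0,-0.027],0]]'>/dev/null; python3 q.py
```

```text
yaw -0.038 pos [0.5063 0.1109 0.1279] F [-3.4  0.2  6.3] T [ 0.01   0.736 -0.037] j7 -0.25 j3 0.64 w 0.0116 t 12.45
yaw -0.604 pos [0.5065 0.1109 0.1268] F [-2.3  0.1  5.2] T [-0.13   0.388  0.042] j7 -0.81 j3 0.69 w 0.0115 t 12.85
yaw -1.024 pos [0.5067 0.1107 0.1261] F [-1.4 -0.8  5.3] T [-0.203  0.326 -0.014] j7 -1.22 j3 0.73 w 0.0114 t 13.15
```

```bash
cat >q.py <<'E'
from workcell import *
import numpy as np
L=[]
for i in range(4): capture("side"); L.append(get_obs())
o=L[-1];q=o["tcp_rot"];T=np.array([l["torque"] for l in L]);F=np.array([l["ft_force"] for l in L])
print("yaw %.3f"%(2*np.arctan2(q[2],q[1])-np.pi/2),"pos",o["eef_pos"].round(4),"F",F.mean(0).round(1),"T",T.mean(0).round(3),T[:,2].round(3),"j7 %.2f j3 %.2f"%(o["qpos"][6],o["qpos"][2]),"w %.4f"%o["gripper_width"],"t",o["t"])
E
python3 q.py
python3 -m pendant '[[[0,0,-0.14],[0,0,-0.027],0],[[0,0,-0.14],[0,0,-0.027],0]]'>/dev/null; python3 q.py
python3 -m pendant '[[[0,0,-0.1],[0,0,-0.02],0]]'>/dev/null; python3 q.py
python3 -m pendant '[[[0,0,-0.1],[0,0,-0.02],0]]'>/dev/null; python3 q.py
```

```text
yaw -1.019 pos [0.5067 0.1107 0.1261] F [-1.9 -1.3  5.7] T [-0.193  0.286 -0.057] [-0.105 -0.062 -0.03  -0.03 ] j7 -1.21 j3 0.73 w 0.0119 t 13.35
yaw -1.299 pos [0.5067 0.1105 0.1255] F [-1.2 -1.3  5.8] T [-0.298  0.272 -0.03 ] [-0.07   0.006 -0.031 -0.026] j7 -1.49 j3 0.76 w 0.0115 t 13.75
yaw -1.398 pos [0.5068 0.1105 0.1253] F [-1.3 -1.7  5.7] T [-0.311  0.249 -0.017] [-0.009 -0.02  -0.039 -0.001] j7 -1.59 j3 0.77 w 0.0112 t 14.05
yaw -1.499 pos [0.5068 0.1105 0.1252] F [-1.6 -1.5  5.9] T [-0.348  0.281 -0.065] [-0.141 -0.04  -0.06  -0.018] j7 -1.68 j3 0.78 w 0.0116 t 14.35
```

```bash
echo 'raise SystemExit(abs(T[:,2].mean()+.035)>.08)' >>q.py
python3 -m pendant '[[[0,0,-0.12],[0,0,-0.023],0]]'>/dev/null; python3 q.py &&
python3 -m pendant '[[[0,0,-0.12],[0,0,-0.023],0]]'>/dev/null && python3 q.py &&
python3 -m pendant '[[[0,0,-0.12],[0,0,-0.023],0]]'>/dev/null && python3 q.py &&
python3 -m pendant '[[[0,0,-0.12],[0,0,-0.023],0]]'>/dev/null && python3 q.py &&
python3 -m pendant '[[[0,0,-0.12],[0,0,-0.023],0]]'>/dev/null && python3 q.py
```

```text
yaw -1.619 pos [0.5068 0.1104 0.1249] F [-1.3 -1.9  6.4] T [-0.413  0.271 -0.047] [-0.055 -0.067 -0.028 -0.039] j7 -1.80 j3 0.80 w 0.0117 t 14.65False
```

```bash
sed -i '$d' q.py; echo 'raise SystemExit(int(abs(T[:,2].mean()+.035)>.08))' >>q.py
python3 -m pendant '[[[0,0,-0.12],[0,0,-0.023],0]]'>/dev/null && python3 q.py &&
python3 -m pendant '[[[0,0,-0.12],[0,0,-0.023],0]]'>/dev/null && python3 q.py &&
python3 -m pendant '[[[0,0,-0.12],[0,0,-0.023],0]]'>/dev/null && python3 q.py &&
python3 -m pendant '[[[0,0,-0.12],[0,0,-0.023],0]]'>/dev/null && python3 q.py &&
python3 -m pendant '[[[0,0,-0.12],[0,0,-0.023],0]]'>/dev/null && python3 q.py
```

```text
yaw -1.739 pos [0.5068 0.1103 0.1247] F [-1.2 -1.9  6.2] T [-0.458  0.3   -0.019] [-0.037 -0.032 -0.008  0.002] j7 -1.92 j3 0.81 w 0.0117 t 14.95
yaw -1.859 pos [0.5068 0.1102 0.1244] F [-1.4 -1.9  6.7] T [-0.513  0.316 -0.048] [-0.053 -0.041 -0.019 -0.077] j7 -2.03 j3 0.82 w 0.0116 t 15.25
yaw -1.979 pos [0.5067 0.1102 0.1242] F [-1.4 -2.4  7. ] T [-0.546  0.353 -0.058] [-0.066 -0.086 -0.022 -0.059] j7 -2.15 j3 0.84 w 0.0114 t 15.55
yaw -2.099 pos [0.5067 0.1101 0.124 ] F [-1.3 -2.7  6.9] T [-0.581  0.398 -0.048] [-0.069 -0.068 -0.022 -0.032] j7 -2.27 j3 0.85 w 0.0115 t 15.85
yaw -2.219 pos [0.5067 0.1101 0.1238] F [-2.  -2.6  7.2] T [-0.645  0.463 -0.052] [-0.065 -0.044 -0.038 -0.063] j7 -2.38 j3 0.87 w 0.0114 t 16.15
```

```bash
python3 -m pendant '[[[0,0,0],[0,0,0],5],[[0,0,0],[0,0,0],5],[[0,0,0],[0,0,0],5],[[0,0,0],[0,0,2],5],[[0,0,0],[0,0,2],5]]'>/dev/null; python3 q.py
python3 -m pendant '[[[0,0,0.143],[0,0,0],5],[[0,0,0.143],[0,0,0],5],[[0,0,0.143],[0,0,0],5],[[0,0,0.143],[0,0,0],5],[[0,0,0.143],[0,0,0],5],[[0,0,0.143],[0,0,0],5],[[0,0,0.143],[0,0,0],5],[[0,0,0.143],[0,0,0],5]]'>/dev/null
python3 -m pendant '[[[0,0,0.143],[0,0,0],5],[[0,0,0.143],[0,0,0],5],[[0,0,0.143],[0,0,0],5],[[0,0,0.143],[0,0,0],5],[[0,0,0.143],[0,0,0],5],[[0,0,0.143],[0,0,0],5],[[0,0,0.143],[0,0,0],5],[[0,0,0.143],[0,0,0],5]]'>/dev/null
python3 -m pendant '[[[0,0,0.143],[0,0,0],5],[[0,0,0.143],[0,0,0],5],[[0,0,0.143],[0,0,0],5],[[0,0,0.143],[0,0,0],5],[[0,0,0.143],[0,0,0],5],[[0,0,0.139],[0,0,0],5],[[0,0,0],[0,0,0],5]]'>/dev/null;python3 q.py
```

```text
yaw -2.218 pos [0.5063 0.111  0.1629] F [ 0.4 -0.   0.5] T [0.017 0.014 0.004] [-0.005  0.011  0.021 -0.012] j7 -2.42 j3 0.87 w 0.0497 t 16.85
yaw 0.921 pos [0.506  0.1106 0.1625] F [-0.2  0.2 -0.2] T [ 0.001 -0.018  0.002] [ 0.01  -0.043  0.02   0.021] j7 0.68 j3 0.64 w 0.0502 t 19.35
```

```bash
python3 -m pendant '[[[0,0,0],[0,-0.05,-2],5],[[0,0,0],[0,0,-1.85],5],[[0,0,0],[0,0,0],2.5],[[0,0,0],[0,0,0],0],[[0,0,0],[0,0,0],0],[[0,0,0],[0,0,0],0],[[0,0,0],[0,0,0],0]]'>/dev/null; python3 q.py
python3 -m pendant '[[[0,0,-0.12],[0,0,-0.023],0]]'>/dev/null && python3 q.py &&
python3 -m pendant '[[[0,0,-0.12],[0,0,-0.023],0]]'>/dev/null && python3 q.py
```

```text
yaw 0.924 pos [0.5066 0.1102 0.1253] F [-3.  -1.8  6.5] T [-0.38   0.669 -0.043] [-0.033 -0.04  -0.086 -0.012] j7 0.71 j3 0.64 w 0.0113 t 20.25
yaw 0.803 pos [0.5066 0.1101 0.1251] F [-3.2 -1.8  6.9] T [-0.422  0.726 -0.057] [-0.035 -0.031 -0.074 -0.09 ] j7 0.60 j3 0.65 w 0.0113 t 20.55
yaw 0.683 pos [0.5065 0.1101 0.1249] F [-3.2 -1.4  6.7] T [-0.455  0.76  -0.024] [-0.013 -0.041  0.003 -0.044] j7 0.48 j3 0.66 w 0.0110 t 20.85
```

```bash

python3 -m pendant '[[[0,0,-0.1],[0,0,-0.019],0]]'>/dev/null && python3 q.py &&
python3 -m pendant '[[[0,0,-0.1],[0,0,-0.019],0]]'>/dev/null && python3 q.py &&
python3 -m pendant '[[[0,0,-0.1],[0,0,-0.019],0]]'>/dev/null && python3 q.py &&
python3 -m pendant '[[[0,0,-0.1],[0,0,-0.019],0]]'>/dev/null && python3 q.py &&
python3 -m pendant '[[[0,0,-0.1],[0,0,-0.019],0]]'>/dev/null && python3 q.py &&
python3 -m pendant '[[[0,0,-0.1],[0,0,-0.019],0]]'>/dev/null && python3 q.py &&
python3 -m pendant '[[[0,0,-0.1],[0,0,-0.019],0]]'>/dev/null && python3 q.py &&
python3 -m pendant '[[[0,0,-0.1],[0,0,-0.019],0]]'>/dev/null && python3 q.py
```

```text
yaw 0.583 pos [0.5065 0.1101 0.1247] F [-3.4 -2.2  7.7] T [-0.471  0.808 -0.06 ] [-0.067 -0.093  0.021 -0.099] j7 0.38 j3 0.67 w 0.0107 t 21.15
yaw 0.483 pos [0.5065 0.11   0.1245] F [-3.6 -2.6  7.3] T [-0.461  0.858 -0.051] [-0.082 -0.061 -0.027 -0.034] j7 0.28 j3 0.68 w 0.0112 t 21.45
yaw 0.383 pos [0.5064 0.11   0.1243] F [-4.1 -1.8  8.2] T [-0.471  0.87  -0.044] [-0.039 -0.049 -0.022 -0.067] j7 0.18 j3 0.69 w 0.0111 t 21.75
yaw 0.283 pos [0.5064 0.11   0.1242] F [-4.2 -2.8  8.5] T [-0.547  0.984 -0.036] [-0.017 -0.007 -0.032 -0.087] j7 0.09 j3 0.70 w 0.0107 t 22.05
yaw 0.184 pos [0.5064 0.11   0.1241] F [-4.9 -2.8 10.2] T [-0.58   1.164  0.213] [0.282 0.198 0.172 0.202] j7 -0.01 j3 0.71 w 0.0110 t 22.35
```

It bears: torque jumped 0.25 N m over the free value, snug. I'll hold briefly, then back off 1.65 rad (quarter turn plus ~0.08 overshoot).

```bash
python3 -m pendant '[[[0,0,0],[0,0,0],0],[[0,0,0],[0,0,0],0]]'>/dev/null; python3 q.py
python3 -m pendant '[[[0,0,0.1],[0,0,0.019],0]]'>/dev/null; python3 q.py
python3 -m pendant '[[[0,0,0.13],[0,0,0.025],0],[[0,0,0.13],[0,0,0.025],0],[[0,0,0.13],[0,0,0.025],0],[[0,0,0.13],[0,0,0.025],0],[[0,0,0.13],[0,0,0.025],0],[[0,0,0.13],[0,0,0.025],0]]'>/dev/null; python3 q.py
python3 -m pendant '[[[0,0,0.13],[0,0,0.025],0],[[0,0,0.13],[0,0,0.025],0],[[0,0,0.13],[0,0,0.025],0],[[0,0,0.13],[0,0,0.025],0],[[0,0,0.13],[0,0,0.025],0],[[0,0,0.12],[0,0,0.025],0],[[0,0,0],[0,0,0],0]]'>/dev/null; python3 q.py
```

```text
yaw 0.184 pos [0.5064 0.11   0.1241] F [-5.4 -2.8 10.3] T [-0.607  1.147  0.176] [0.212 0.167 0.146 0.18 ] j7 -0.01 j3 0.71 w 0.0110 t 22.75
yaw 0.284 pos [0.5065 0.11   0.1242] F [-4.3 -2.3  8.5] T [-0.496  0.943  0.008] [-0.005  0.038 -0.024  0.021] j7 0.09 j3 0.70 w 0.0113 t 23.05
yaw 1.064 pos [0.5066 0.1102 0.1256] F [-2.9 -1.1  6.1] T [-0.324  0.632  0.026] [ 0.014  0.05  -0.011  0.052] j7 0.85 j3 0.63 w 0.0108 t 23.85
yaw 1.832 pos [0.5067 0.1105 0.1271] F [-1.9 -0.4  6. ] T [-0.09   0.593 -0.006] [-0.05   0.     0.024 -0.   ] j7 1.61 j3 0.56 w 0.0110 t 24.75
```

```bash
python3 -m pendant '[[[0,0,0],[0,0,0],3],[[0,0,0],[0,0,0],5],[[0,0,0],[0,0,0],5],[[0,0,0],[0,0,2],5],[[0,0,0],[0,0,4],5],[[0,0,0],[0,0,4],5],[[0,0,0],[0,0,0],5]]'>/dev/null; python3 q.py
python3 - <<'E'
from h import *
from workcell import *
import cv2
# tab edge + handle orientation, numerically, from the top camera
c=capture("top")["color"];w=capture("wrist")["color"]
old=cv2.imread("pics/top0.png")[:,:,::-1]
d=cv2.absdiff(np.ascontiguousarray(old),c).max(2)
for n,(u,v) in dict(jar=(266,145),cup=(278,274),tape=(458,292),tin=(408,155),phone=(200,185),driver=(462,156),brush=(228,275)).items():
    print(n,(d[v-14:v+14,u-14:u+14]>60).mean().round(3))
E
```

```text
yaw 1.834 pos [0.5057 0.1101 0.2251] F [-0.   0.3 -0.3] T [-0.015  0.014 -0.004] [ 0.06  -0.039 -0.002 -0.034] j7 1.56 j3 0.56 w 0.0500 t 25.65
jar 0.625
cup 0.029
tape 0.0
tin 0.0
phone 0.0
driver 0.0
brush 0.0
```

```bash
python3 - <<'E'
from workcell import *
import cv2,numpy as np
c=capture("side")["color"];old=np.ascontiguousarray(cv2.imread("pics/side0.png")[:,:,::-1])
d=cv2.absdiff(old,c).max(2)
print("jar side",(d[228:256,403:428]>60).mean(), c[243,415],old[243,415])
t=capture("top")["color"];print("top at jar",t[130:162:6,266])
E
```

```text
jar side 0.0 [182 118  42] [179 115  41]
top at jar [[117  51  41]
 [106  48  37]
 [ 38  23  24]
 [130  57  43]
 [127  57  43]
 [126  56  44]]
```

The side camera shows the jar unmoved; in the top view the red arm just covers it. Handing in.

```bash
python3 -c "
from workcell import *
print(close_job())"
```

```text
the job is handed in; nothing more can be done
None
```

I slid the cradle home against its stops, ran the screw down to a snug bearing (about 0.2 N m over free), backed it off about a quarter turn by wrist angle, and handed the job in at about 26 s; the bystanders look unmoved, the 3 mm foot gap was not measured directly, and no verdict came back.

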